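# Bring the amber standard into the photometer's beam and hold the pull rod

### The arm

A 6-joint arm with a two-finger parallel gripper is mounted at the origin on the work surface. World frame = base frame: x ahead of the robot, y to its left, z up, the work surface at z = 0. Lengths are in m, angles in rad, forces in N, time in s.
With the tool pointing down it reaches from about 0.3 to 0.875 m from the base axis. Payload 6.4 kg.
Tool frame: the origin (TCP) lies midway between the tips of the shut fingers; the grasp point (between the pads) lies 19 mm behind it (ctrl.tcp_to_grasp is the distance from the TCP to the grasp point, in m); z points along the fingers, y is the direction in which the jaws open and shut (so a half turn about z gives the same grasp; the last joint's range is limited). The gripper opens to 85 mm and grips with 20 to 120 N. Pads are 22 mm wide; open, the fingers measure 114 mm over their backs; the gripper's body (76 mm by 85 mm) begins 54 mm behind the grasp point. The pads swing forward as they close: fully open they stand 13 mm farther back than shut.
Start: joints at [-1.481, 0.181, 1.607, -0, 1.354, -0.206], TCP at [0.168, -0.55, 0.231] pointing down, gripper open.
Joint ranges: [-2.99, 2.99], [-0.89, 2.07], [0.3, 2.58], [-1.14, 4.28], [0, 2.63], [-3.12, 3.12]. Speed limits (rad/s): [2.57, 2.57, 3.01, 3.14, 3.14, 3.14].

### API

Orientations are given as a unit quaternion [w, x, y, z].
In Python, from bench import monitor, imaging, order, spotter, ctrl gives the robot as it stands.
- The arm moves only by the shell command python3 -m pendant 'ROWS'. ROWS is JSON, a list that holds one entry, the list of rows, each a list of 5 numbers: the shift along the world's x, y, z in mm, then the turn about the world's z in degrees, then the finger opening in mm, from 0 to 85.4. A call has 1 to 8 rows; each row shifts and turns the commanded pose from where the row before left it; what a row does not reach is not made up. A row lasts 1/8 s, in which the tool goes at most 62.5 mm and 10.7 degrees, less where a joint would pass 70% of its speed; a pose out of reach is approached as far as the arm can. A call with a gripper value outside its range is refused whole. The fingers move at their own pace and stop on an object; the grip force is fixed at half the most. Time passes only in rows, so rows that do not move let the fingers close. It gives the time, the measured TCP pose, the force and the opening at its end, in the units of the state.
- monitor.get_obs(): the state, without advancing time (a new reading comes with each control period).
- imaging.camera(name): name is "side" or "top" or "wrist"; returns a dict with "img" (420x560x3 uint8, red, green, blue), "vfov" (degrees; the focal length in pixels is half the picture's height over the tangent of half this angle, whatever the lens; pixels are square), "cx", "cy" (the principal point, pixels), "distortion" ([k1, k2, p1, p2, k3] as OpenCV has them; the pictures are not rectified), "origin" and "orientation" of the camera in the world. Camera axes: x right, y down, z forward; pixel columns grow to the right and rows downward; lengths in m; the calibration is good to about 2 mm. A picture is of the moment at which its call begins. There is no depth.
- order.hand_in(): hands the job in, once; it reports no verdict.
Trained networks look in the newest picture that a camera, given by its name, has taken for a name from the list of things; names that differ only in an ending like _2 or _b are one class to them, and where a whole thing is asked for, a point or a joint stands for the part that bears it (a point fixed in the world has none). Each returns a list of dicts, best first, with "confidence" (0 to 1); they miss things now and then, are a little off and sometimes report something else, mostly with a low value. They report only what shows in the picture. A call takes as long as a camera call. They do not tell look-alikes from the thing itself.
- spotter.recognise(camera, thing): "at" ([x, y, z] in m, in the coordinates of the camera as it stood for that picture, good to about 4 mm: the middle of the surface that is visible of it).
- spotter.tip_of(camera, thing): "at" ([x, y, z] in m, in the coordinates of the camera as it stood for that picture, good to about 4 mm: a listed point, or the origin of a listed thing).
The state is a dict: "time_s": time; "q": joint angles; "dq": joint speeds; "joint_efforts": joint torques, N m; "eef_pos": TCP position; "eef_rot": TCP orientation; "wrist_force": force on the tool from outside, world axes, zero at the start; "torque": the same for the moment, N m; "opening": opening from 0.0 (shut) to 1.0 (fully open).
Only numpy, scipy, OpenCV 4.12 (cv2) and the standard library are available. Lean on these libraries where they do the work, as an engineer would, in place of code of your own. Each camera call takes 0.05 s, during which the arm holds its last target. There are 200 camera calls.

### The job

Check the photometer with its amber standard: take the vial of amber glass with the orange cap from the blue rack and lower it, without dropping it, fully home and upright into the round socket of the sample slide in the open well, and let go of it. Then draw the slide's pull rod out by its black knob against the spring until the mouth of the guide tube lies within the red band on the rod, and finish while still gripping the knob and holding it there, so that the vial stays in the beam for the reading. Leave the other vials, the sample cup and the bottle where they stand.

Things in the scene. Friction and masses are not known exactly. Their poses are not given: they have to be found in the camera images.
- amber_mid (a point): centre (half-way up) of the amber standard: a sealed upright vial, amber glass with an orange cap, 25 mm in diameter all the way up and 95 mm tall, 35 to 70 g; z axis points up its length. At the start it stands in one of the three holes of the rack (which one varies) with 71 mm of its height above the rack's top
- green_mid (a point): centre of another sealed vial, green glass with a green cap, same size, standing in the rack; to be left alone
- clear_mid (a point): centre of another sealed vial, clear glass with a white cap, same size, standing in the rack; to be left alone
- vial_rack: fixed blue rack, a block 180 x 56 x 40 mm; origin at the centre of its underside, on the bench; its three holes (29 mm wide, 32 mm deep) lie in a row along its x axis, 55 mm apart, the middle one at its centre, so a vial is best gripped along the rack's y axis
- photometer: fixed beige instrument, deck 90 mm high, from 165 mm behind the front a cover 128 mm high. Origin on the bench at the front face under the rod's line; x to its back (280 mm deep), z up; spans y -240 to +120 mm. Key panel 65 mm out of the front, y -230 to -100. Open sample well x 14 to 122, y -24 to 24. The rod leaves the front 58 mm high through a fixed guide tube 18 mm thick, 35 mm long
- socket (a point): centre of the flat floor of the round socket in the sample slide (moves with it; rod in: 95 mm behind the front face); axes as the photometer's. The socket is 29 mm wide, 20 mm deep, its mouth chamfered 3 mm, its floor 45 mm above the bench: a seated vial stands 50 mm out of the deck, its centre 47.5 mm above this point
- pull_knob (a point): middle of the black knob's grip at the rod's outer end, on its axis, 58 mm above the bench, 75 mm before the front face with the rod in; axes as the photometer's: pull along -x. Grip 21 mm in diameter, 30 mm long along the rod, with a 30 mm flange at its outer end; 25 mm of rod between grip and guide tube when in. Pinch from above, fingers closing along y, across the rod
- sample_slide (a joint): travel of rod and slide, m: 0 fully in (the spring keeps it there), 0.055 the end stop, past the mark. The spring pulls back with 3 N at 0, 7 N at the mark, and draws it in when let go. The red band, 10 mm wide, is hidden in the tube at first; its outer edge is at the tube's mouth at 0.035, its middle at 0.040 (vial in the beam, between two red strokes on the deck), its inner edge at 0.045
- sample_cup: white-capped translucent sample cup, 66 mm in diameter, 58 mm tall, standing on the bench; origin at the centre of its underside; to be left alone
- reagent_bottle: dark brown bottle with a black cap, 62 mm in diameter, 135 mm tall, standing on the bench; origin at the centre of its underside; to be left alone
Not all that is in view belongs to the job. Of the things that look like the part that bears amber_mid, the largest one is meant.

How it is judged:
By the outcome, as a careful person would: the job done as asked, in the order asked, and still so for the second after the job is handed in, while the arm keeps its last pose, push and grip.
It also fails if it takes over 54 s, if anything falls off the work surface, if the arm or the gripper's body presses on something with over 40 N, if the wrist force passes 120 N, or if a joint passes its speed limit or range.

## Working session

There is one attempt and no reset: what is moved stays moved. The work goes in short steps, Python scripts to look and compute and a shell command to move; the robot and the scene stay as the last step left them, time stands still between calls to the robot, and variables do not carry over. Pictures are saved under pics/ and viewed, about 8 in all and at most 12, crops included, and the job is handed in when it is done.

```bash
ls; mkdir -p pics; cat > h.py <<'E'
import numpy as np, cv2
from scipy.spatial.transform import Rotation as R
from bench import monitor, imaging, order, spotter, ctrl
def rot(o): return R.from_quat([o[1],o[2],o[3],o[0]]).as_matrix()
def cam(n,fn=None):
    c=imaging.camera(n)
    if fn: cv2.imwrite('pics/'+fn,c['img'][...,::-1])
    f=c['img'].shape[0]/2/np.tan(np.radians(c['vfov'])/2)
    c['K']=np.array([[f,0,c['cx']],[0,f,c['cy']],[0,0,1.]]); c['R']=rot(c['orientation']); c['t']=np.array(c['origin']); c['D']=np.array(c['distortion'],float)
    return c
def world(c,p): return c['R']@np.array(p)+c['t']
def pix(c,P):
    p=c['R'].T@(np.array(P)-c['t']); return cv2.projectPoints(p.reshape(1,1,3),np.zeros(3),np.zeros(3),c['K'],c['D'])[0].ravel()
def ray(c,uv,z):
    x=cv2.undistortPoints(np.array([[uv]],float),c['K'],c['D']).ravel(); d=c['R']@np.array([x[0],x[1],1]); return c['t']+d*(z-c['t'][2])/d[2]
def find(c,n,th,kind='tip',k=3):
    for r in (spotter.tip_of if kind=='tip' else spotter.recognise)(n,th)[:k]:
        w=world(c,r['at']); print(n,th,kind,round(r['confidence'],2),w.round(4),pix(c,w).round(0))
E
python3 - <<'E'
from h import *
T=['amber_mid','green_mid','clear_mid','vial_rack','photometer','socket','pull_knob','sample_cup','reagent_bottle']
for n in ('top','side'):
    c=cam(n,n+'0.png'); print(n,c['t'],c['R'][:,2].round(2))
    for t in T: find(c,n,t)
a=cv2.imread('pics/top0.png');b=cv2.imread('pics/side0.png')
o=monitor.get_obs();print(o['time_s'],o['eef_pos'],o['eef_rot'],ctrl.tcp_to_grasp)
E
```

```text
pics
top [ 0.45322181 -0.01144583  1.25446897] [ 0.07  0.   -1.  ]
top amber_mid tip 0.7 [0.5223 0.2759 0.0539] [172. 214.]
top amber_mid tip 0.53 [0.5413 0.185  0.0366] [210. 207.]
top amber_mid tip 0.52 [0.5318 0.3631 0.0369] [139. 210.]
top clear_mid tip 0.51 [0.471  0.2709 0.0559] [173. 234.]
top vial_rack tip 0.93 [0.5276 0.2768 0.0011] [177. 213.]
top photometer tip 0.65 [ 0.5985 -0.0397  0.0043] [299. 188.]
top socket tip 0.58 [ 0.6965 -0.0324  0.048 ] [297. 147.]
top pull_knob tip 0.78 [ 0.5288 -0.0455  0.0624] [301. 213.]
top sample_cup tip 0.71 [0.3798 0.1636 0.0022] [218. 271.]
top reagent_bottle tip 0.62 [ 0.4401 -0.3635  0.0005] [423. 251.]
side [0.09388462 0.56759957 0.47763953] [ 0.53 -0.71 -0.47]
side amber_mid tip 0.96 [0.5267 0.2728 0.0524] [173. 297.]
side amber_mid tip 0.83 [0.5418 0.1821 0.0317] [207. 276.]
side amber_mid tip 0.56 [0.5305 0.3645 0.0327] [128. 338.]
side green_mid tip 0.86 [0.5838 0.2817 0.0583] [147. 284.]
side green_mid tip 0.3 [ 0.6021 -0.0394  0.0012] [256. 230.]
side clear_mid tip 0.66 [0.4705 0.2673 0.0589] [199. 305.]
side vial_rack tip 0.72 [0.531  0.279  0.0032] [173. 320.]
side photometer tip 0.84 [ 0.601  -0.0396  0.0031] [256. 229.]
side socket tip 0.81 [ 0.6984 -0.0336  0.0445] [223. 204.]
side pull_knob tip 0.53 [ 0.7011 -0.037   0.0448] [223. 203.]
side pull_knob tip 0.5 [ 0.5295 -0.0451  0.0602] [282. 215.]
side sample_cup tip 0.72 [0.3811 0.1584 0.0006] [285. 316.]
side reagent_bottle tip 0.69 [ 0.4325 -0.3634 -0.007 ] [377. 200.]
side reagent_bottle tip 0.45 [ 0.5287 -0.0452  0.0596] [282. 216.]
1.0 [ 0.16763886 -0.5500436   0.23131644] [ 2.23671034e-05  9.89082759e-01  1.47361105e-01 -6.44177751e-06] 0.0187
```

```bash
python3 - <<'E'
import cv2,numpy as np
b=cv2.imread('pics/side0.png');a=cv2.imread('pics/top0.png')
l=cv2.resize(b[190:390,80:330],None,fx=1.6*1.2,fy=1.6*1.2,interpolation=2)
r=cv2.resize(a[100:290,120:330],None,fx=1.5,fy=1.5,interpolation=2)
o=np.zeros((max(l.shape[0],r.shape[0]),l.shape[1]+r.shape[1],3),np.uint8);o[:l.shape[0],:l.shape[1]]=l;o[:r.shape[0],l.shape[1]:]=r
cv2.imwrite('pics/c0.png',o);print(o.shape)
E
```

```text
(384, 795, 3)
```

View pics/c0.png

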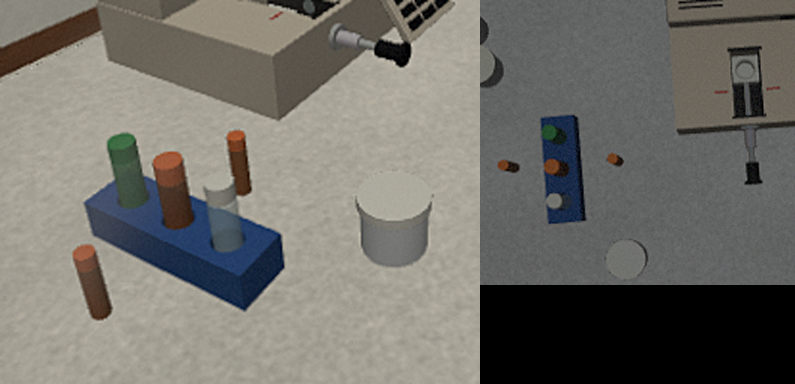

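View pics/top0.png

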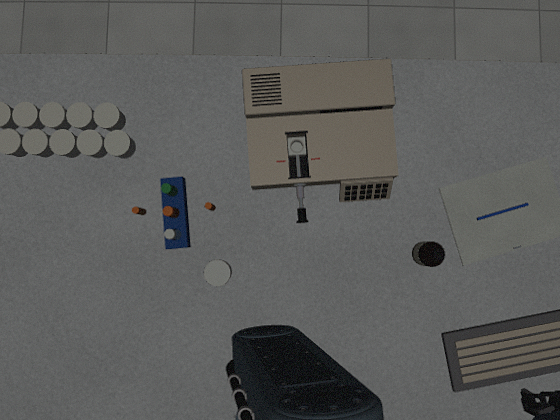

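The amber candidates in the side view are (173,297), (207,276) and (128,338). The first is the large one, in the rack's middle hole. The other two are smaller vials standing loose on the bench. The crop confirms the rack vial as the one meant, so I'm moving above the rack.

```bash
python3 -m pendant '[[[20,50,0,-1,85],[22,52,0,-1,85],[22,52,0,-1,85],[22,52,0,-1,85],[22,52,0,-1,85],[22,52,0,-1,85],[22,52,0,-1,85],[22,52,0,-1,85]]]' && python3 -m pendant '[[[22,52,0,-1,85],[22,52,0,-1,85],[22,52,0,0,85],[22,52,0,0,85],[22,52,0,0,85],[22,52,0,0,85],[22,50,0,0,85],[0,0,0,0,85]]]'
python3 - <<'E'
from h import *
c=cam('wrist','w1.png')
for t in ['amber_mid','green_mid','clear_mid','vial_rack']: find(c,'wrist',t)
o=monitor.get_obs();print(o['time_s'],o['eef_pos'],o['eef_rot'],c['t'],c['R'][:,2])
E
```

```text
time_s: 2.0
eef_pos: [0.3421, -0.1345, 0.2317]
eef_rot: [0.001, 0.997, 0.077, 0.001]
wrist_force: [0.4, -0.2, -0.4]
opening: 1.0
time_s: 3.0
eef_pos: [0.4961, 0.2289, 0.2308]
eef_rot: [-0.0, 0.998, 0.063, -0.0]
wrist_force: [0.7, -0.1, -0.1]
opening: 0.999
wrist amber_mid tip 0.95 [0.5304 0.3641 0.0322] [151. 140.]
wrist amber_mid tip 0.85 [0.524  0.2772 0.0541] [230. 160.]
wrist amber_mid tip 0.77 [0.547  0.1828 0.0309] [323. 146.]
wrist green_mid tip 0.86 [0.5797 0.2828 0.0515] [229. 100.]
wrist clear_mid tip 0.57 [0.4737 0.2683 0.049 ] [235. 206.]
wrist vial_rack tip 0.56 [ 0.5269  0.2726 -0.0042] [241. 150.]
3.25 [0.49539892 0.22495393 0.23139759] [ 1.20237600e-04  9.98199878e-01  5.99749047e-02 -1.93917593e-05] [0.57924109 0.2380421  0.37179217] [-0.32000175 -0.03959582 -0.94658917]
```

View pics/w1.png

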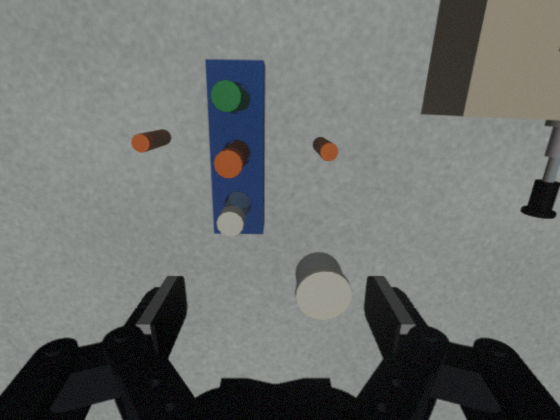

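```bash
cat > cap.py <<'E'
from h import *
from scipy.optimize import least_squares
def caps(c,win):
    hsv=cv2.cvtColor(c['img'],cv2.COLOR_RGB2HSV); u0,v0,u1,v1=win
    m=((hsv[...,0]<14)&(hsv[...,1]>130)).astype(np.uint8); k=np.zeros_like(m);k[v0:v1,u0:u1]=1; return m*k,hsv
def tri(obs):
    f=lambda P:np.concatenate([pix(c,P)-uv for c,uv in obs]); r=least_squares(f,[.52,.27,.1]); return r.x,r.fun
E
python3 - <<'E'
from cap import *
for n,w in (('wrist',(205,140,260,185)),('top',(155,195,190,225)),('side',(150,260,200,330))):
    c=cam(n); m,h=caps(c,w); V=h[...,2]; ys,xs=np.where(m>0); v=V[ys,xs]
    print(n,len(xs),np.percentile(v,[5,25,50,75,95]))
    t=(np.percentile(v,95)+np.percentile(v,5))/2
    s=v>t; print(' bright centroid',xs[s].mean(),ys[s].mean(),s.sum(),xs[s].min(),xs[s].max(),ys[s].min(),ys[s].max())
    for z in (.103,.111): print('  ',z,ray(c,(xs[s].mean(),ys[s].mean()),z).round(4))
a=cv2.resize(cv2.imread('pics/side0.png')[250:350,130:230],None,fx=5,fy=5,interpolation=2);cv2.imwrite('pics/sc.png',a)
E
```

```text
wrist 686 [ 67.25 147.   150.   152.   153.  ]
 bright centroid 222.78642384105962 162.38741721854305 604 209 236 149 176
   0.103 [0.5288 0.2728 0.103 ]
   0.111 [0.5303 0.2716 0.111 ]
top 9 [ 9.  13.  14.  15.  17.8]
 bright centroid 178.8 214.6 5 169 187 203 222
   0.103 [0.5178 0.2478 0.103 ]
   0.111 [0.5173 0.246  0.111 ]
side 421 [ 59.  70. 104. 151. 165.]
 bright centroid 167.57865168539325 276.1011235955056 178 160 199 260 286
   0.103 [0.52   0.2802 0.103 ]
   0.111 [0.5109 0.2863 0.111 ]
```

View pics/sc.png

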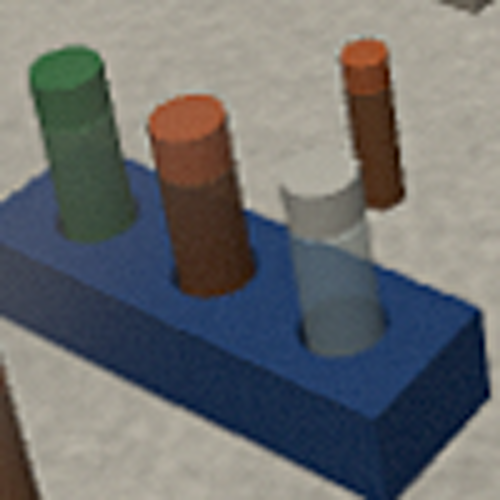

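```bash
python3 - <<'E'
from cap import *
c=cam('wrist'); s=cam('side'); t=cam('top'); t['img']=cv2.imread('pics/top0.png')[...,::-1].copy()
m,h=caps(c,(205,140,260,185)); ys,xs=np.where((m>0)&(h[...,2]>110)); uw=(xs.mean(),ys.mean())
m,h=caps(t,(155,195,190,225)); ys,xs=np.where(m>0); v=h[ys,xs,2]; print(len(xs),np.percentile(v,[5,50,95]));b=v>.7*np.percentile(v,95); ut=(xs[b].mean(),ys[b].mean())
us=(167.6,273.4); print(uw,ut,us)
for o in ([(c,uw),(s,us),(t,ut)],[(c,uw),(s,us)],[(c,uw),(t,ut)],[(s,us),(t,ut)]):
    P,r=tri(o); print(P.round(4),r.round(1))
o=monitor.get_obs();print(o['time_s'],o['eef_pos'],o['eef_rot'])
E
```

```text
100 [ 27.95 108.   119.  ]
(np.float64(222.84359400998335), np.float64(162.74209650582364)) (np.float64(167.27777777777777), np.float64(210.51388888888889)) (167.6, 273.4)
[0.5282 0.2736 0.1006] [-0.4  0.1  0.  -0.   1.2 -0.4]
[0.5284 0.2733 0.1003] [-0.1 -0.   0.1 -0. ]
[0.5282 0.2736 0.1007] [-0.4  0.1  1.2 -0.4]
[0.5265 0.2753 0.1024] [-0.2 -0.   0.3  0.3]
3.55 [0.49572045 0.2254298  0.23154822] [-3.28420006e-05  9.98191358e-01  6.01162308e-02  2.26798592e-04]
```

The vial's cap top triangulates to (0.528, 0.274, 0.102), so it stands on the hole floor. Next I descend to TCP z of about 0.066 and grip.

```bash
python3 -m pendant '[[[16,24,-30,0,85],[16,24,-30,0,85],[0,0,-40,0,85],[0,0,-35,0,85],[0,0,-30,0,85],[0,0,0,0,85],[0,0,0,0,85],[0,0,0,0,85]]]' && python3 -m pendant '[[[0,0,0,0,15],[0,0,0,0,15],[0,0,0,0,15],[0,0,0,0,15],[0,0,0,0,15],[0,0,0,0,15]]]'
```

```text
time_s: 4.55
eef_pos: [0.529, 0.2743, 0.0683]
eef_rot: [-0.0, 0.998, 0.061, 0.002]
wrist_force: [-0.1, -0.1, -0.3]
opening: 0.996
time_s: 5.3
eef_pos: [0.5279, 0.2741, 0.0666]
eef_rot: [-0.0, 0.998, 0.061, 0.0]
wrist_force: [-0.0, -0.1, 3.4]
opening: 0.276
```

```bash
python3 -m pendant '[[[0,0,0,0,10],[0,0,20,0,10],[0,0,45,0,10],[0,0,45,0,10],[0,0,40,0,10],[0,0,0,0,10]]]' && python3 -m pendant '[[[15,-30,0,-1,10],[20,-50,0,-1,10],[20,-50,0,-1,10],[15,-40,0,0,10],[10,-10,0,0,10],[0,0,0,0,10],[0,0,0,0,10]]]'
python3 - <<'E'
from h import *
c=cam('wrist','w2.png')
for t in ['amber_mid','photometer','socket','pull_knob']: find(c,'wrist',t,k=2)
c=cam('top','t2.png')
for t in ['photometer','socket','pull_knob']: find(c,'top',t,k=2)
c=cam('side','s2.png')
for t in ['amber_mid','photometer','socket','pull_knob']: find(c,'side',t,k=2)
o=monitor.get_obs();print(o['time_s'],o['eef_pos'],o['eef_rot'],o['opening'],o['wrist_force'])
a=cv2.imread('pics/w2.png');b=cv2.imread('pics/t2.png')[100:240,220:340]
b=cv2.resize(b,None,fx=2,fy=2,interpolation=2);z=np.zeros((420,800,3),np.uint8);z[:,:560]=a;z[:280,560:]=b;cv2.imwrite('pics/v2.png',z)
E
```

```text
time_s: 6.05
eef_pos: [0.5299, 0.2747, 0.2217]
eef_rot: [-0.001, 0.998, 0.061, 0.004]
wrist_force: [-1.2, -0.8, -0.4]
opening: 0.278
time_s: 6.92
eef_pos: [0.6069, 0.0953, 0.2159]
eef_rot: [-0.0, 0.999, 0.035, -0.001]
wrist_force: [0.1, 0.5, -0.8]
opening: 0.274
wrist amber_mid tip 0.86 [0.6044 0.0932 0.201 ] [276. 271.]
wrist amber_mid tip 0.74 [0.5483 0.1813 0.034 ] [193. 237.]
wrist photometer tip 0.59 [ 5.994e-01 -4.200e-02 -5.000e-04] [390. 197.]
wrist socket tip 0.85 [ 0.6958 -0.0359  0.045 ] [419. 112.]
wrist pull_knob tip 0.74 [ 0.5338 -0.0438  0.0545] [398. 270.]
top photometer tip 0.72 [ 0.5984 -0.0365  0.005 ] [298. 188.]
top socket tip 0.75 [ 0.697  -0.0296  0.046 ] [296. 147.]
top socket tip 0.4 [ 0.5299 -0.0453  0.0613] [301. 213.]
top pull_knob tip 0.66 [ 0.5316 -0.0466  0.061 ] [302. 212.]
side amber_mid tip 0.63 [0.6049 0.0936 0.2027] [207. 168.]
side amber_mid tip 0.63 [0.5422 0.1825 0.0322] [206. 276.]
side photometer tip 0.67 [ 6.037e-01 -3.950e-02  1.000e-04] [255. 230.]
side socket tip 0.68 [ 0.699  -0.0363  0.0458] [223. 203.]
side socket tip 0.37 [ 0.6029 -0.0417 -0.0007] [256. 230.]
side pull_knob tip 0.7 [ 0.5277 -0.0455  0.0583] [283. 216.]
7.625 [0.60765605 0.09391679 0.21631905] [-7.48138900e-06  9.99408126e-01  3.44005245e-02  2.38766068e-05] 0.27580210780810044 [-0.43779819  0.35832361 -0.40812999]
```

View pics/v2.png

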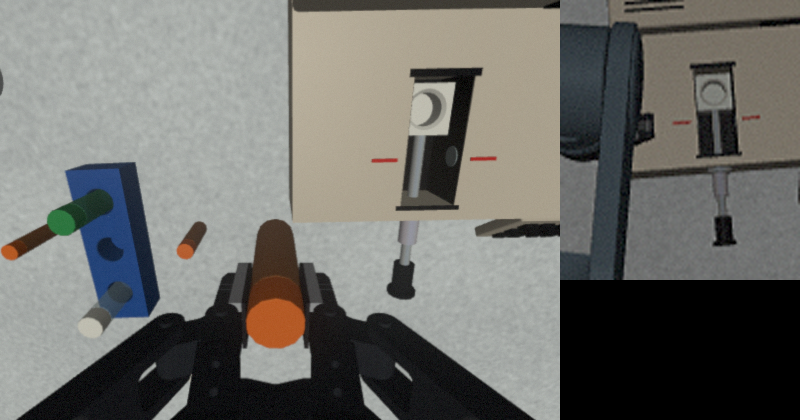

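```bash
python3 - <<'E'
from h import *
w=cam('wrist');t=cam('top');s=cam('side')
print('wrist rim',ray(w,(428,107),.065)); print('top rim',ray(t,(296.5,146.5),.065))
# red strokes on deck z=.09 : centroid
for n,c in (('wrist',w),('top',t)):
    h=cv2.cvtColor(c['img'],cv2.COLOR_RGB2HSV);m=(((h[...,0]<8)|(h[...,0]>172))&(h[...,1]>120)).astype(np.uint8)
    if n=='wrist': m[:130]=0;m[180:]=0;m[:,:350]=0
    else: m[:140]=0;m[180:]=0;m[:,:260]=0;m[:,340:]=0
    N,l,st,ce=cv2.connectedComponentsWithStats(m)
    P=[ray(c,ce[i],.09) for i in range(1,N) if st[i,4]>8]; print(n,[p.round(4) for p in P],[st[i,4] for i in range(1,N)])
    if len(P)==2: d=P[0]-P[1]; d=d if d[1]>0 else -d; print('yaw',np.degrees(np.arctan2(-d[0],d[1])),'mid',(P[0]+P[1])/2)
# well corners wrist (deck top z .09): front-left, front-right, back-left, back-right
for uv in ((398,208),(457,207),(411,71),(482,70)): print(uv,ray(w,uv,.09).round(4))
im=cv2.resize(np.hstack([w['img'][50:230,370:500],]),None,fx=3,fy=3,interpolation=2)[...,::-1]
i2=cv2.resize(s['img'][100:240,160:300],None,fx=2.8,fy=2.8,interpolation=2)[...,::-1]
z=np.zeros((540,790,3),np.uint8);z[:540,:390]=im;z[:392,392:784]=i2;cv2.imwrite('pics/v3.png',z)
E
```

```text
wrist rim [ 0.70080929 -0.03566245  0.065     ]
top rim [ 0.69472263 -0.03059246  0.065     ]
wrist [array([ 0.662, -0.078,  0.09 ]), array([0.6547, 0.0044, 0.09  ])] [np.int32(78), np.int32(87)]
yaw 5.069519220853345 mid [ 0.65833267 -0.03678225  0.09      ]
top [] [np.int32(2), np.int32(5), np.int32(8)]
(398, 208) [ 0.614  -0.0165  0.09  ]
(457, 207) [ 0.6186 -0.0689  0.09  ]
(411, 71) [ 0.7253 -0.0051  0.09  ]
(482, 70) [ 0.73   -0.0603  0.09  ]
```

View pics/v3.png

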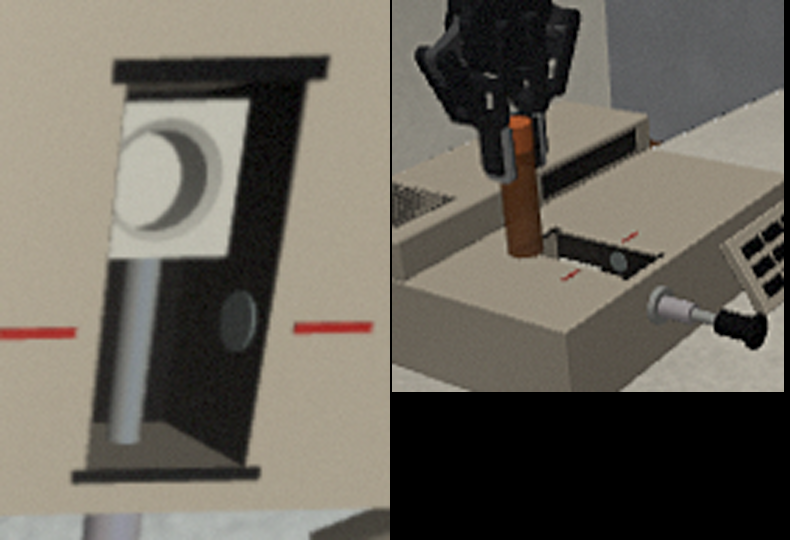

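```bash
python3 - <<'E'
from h import *
w=cam('wrist','w3.png');s=cam('side','s3.png')
P=np.array(monitor.get_obs()['eef_pos'])
for d in (-.058,.037): print(pix(s,P+[0,0,d]),pix(w,P+[0,0,d]))
print(ray(s,(207.1,188.6),P[2]-.058),ray(s,(205.7,143.6),P[2]+.037),P)
print(ray(w,(423,109.8),.065))
# predicted rim on wrist image and top
t=cam('top')
Q=np.array([.698,-.0335,.065])
print(pix(w,Q),pix(t,Q))
a=w['img'][...,::-1].copy();g=lambda x:[tuple(np.round(np.array(pix(x,Q+[.0175*np.cos(k),.0175*np.sin(k),0]))*1).astype(int)) for k in np.linspace(0,6.28,40)]
a=cv2.resize(a[60:160,370:500],None,fx=4,fy=4,interpolation=2)
for u,v in [pix(w,Q+[.0175*np.cos(k),.0175*np.sin(k),0]) for k in np.linspace(0,6.28,40)]: cv2.circle(a,(int((u-370)*4+2),int((v-60)*4+2)),1,(0,255,0),-1)
m=cv2.resize(s['img'][130:200,180:240][...,::-1],None,fx=4.4,fy=4.4,interpolation=2).copy()
for d in (-.058,.037):
  for k in np.linspace(0,6.28,40):
    u,v=pix(s,P+[.0125*np.cos(k),.0125*np.sin(k),d]); cv2.circle(m,(int((u-180)*4.4+2),int((v-130)*4.4+2)),1,(0,255,0),-1)
z=np.zeros((400,800,3),np.uint8);z[:,:520]=a;z[:308,530:794]=m;cv2.imwrite('pics/v4.png',z)
E
```

```text
[207.85440866 189.08285525] [273.34144196 236.52117516]
[202.88220263 142.52030331] [271.99876998 329.15631114]
[0.61049622 0.09312277 0.15827218] [0.59862774 0.09558119 0.25327218] [0.60764746 0.0939018  0.21627218]
[ 0.69817746 -0.0317771   0.065     ]
[424.87706295 110.15778548] [297.69109504 145.22066586]
```

View pics/v4.png

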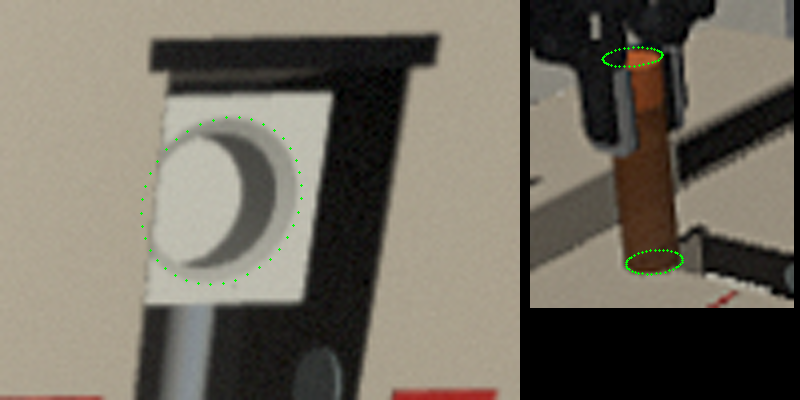

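Both overlays fit. The rim sits at (0.698, -0.033), and the vial hangs upright with its bottom 58 mm below the TCP. I'm moving above the socket and lowering the vial to just over its mouth.

```bash
python3 -m pendant '[[[20,-30,0,1,10],[30,-42,0,0,10],[25,-35,0,0,10],[15,-20,0,0,10],[0,0,-30,0,10],[0,0,-35,0,10],[0,0,0,0,10],[0,0,0,0,10]]]'
python3 - <<'E'
from h import *
w=cam('wrist','w4.png');s=cam('side','s4.png');t=cam('top','t4.png')
o=monitor.get_obs();P=np.array(o['eef_pos']);print(o['time_s'],P,o['eef_rot'],o['opening'],o['wrist_force'])
Q=np.array([.698,-.0335,.065])
def crop(c,u0,v0,u1,v1,f,S):
    a=cv2.resize(c['img'][v0:v1,u0:u1][...,::-1],None,fx=f,fy=f,interpolation=2).copy()
    for X,r,col in S:
        for k in np.linspace(0,6.28,50):
            u,v=pix(c,X+[r*np.cos(k),r*np.sin(k),0]); cv2.circle(a,(int((u-u0)*f+2),int((v-v0)*f+2)),1,col,-1)
    return a
S=[(P+[0,0,-.058],.0125,(0,255,0)),(P+[0,0,.037],.0125,(0,255,0)),(Q,.0175,(255,255,0))]
A=crop(w,200,160,340,350,2.8,S);B=crop(s,180,150,280,240,4,S)
z=np.zeros((540,800,3),np.uint8);z[:A.shape[0],:A.shape[1]]=A;z[:B.shape[0],400:400+B.shape[1]]=B;cv2.imwrite('pics/v5.png',z)
E
```

```text
time_s: 8.93
eef_pos: [0.6983, -0.0331, 0.1527]
eef_rot: [0.0, 0.999, 0.043, 0.001]
wrist_force: [1.0, 0.2, -0.7]
opening: 0.277
9.075 [ 0.6988699  -0.033169    0.15366778] [4.58473142e-04 9.99062232e-01 4.32607785e-02 1.71816167e-03] 0.27651733946196416 [ 0.40915892 -1.1010301   0.01046367]
```

View pics/v5.png

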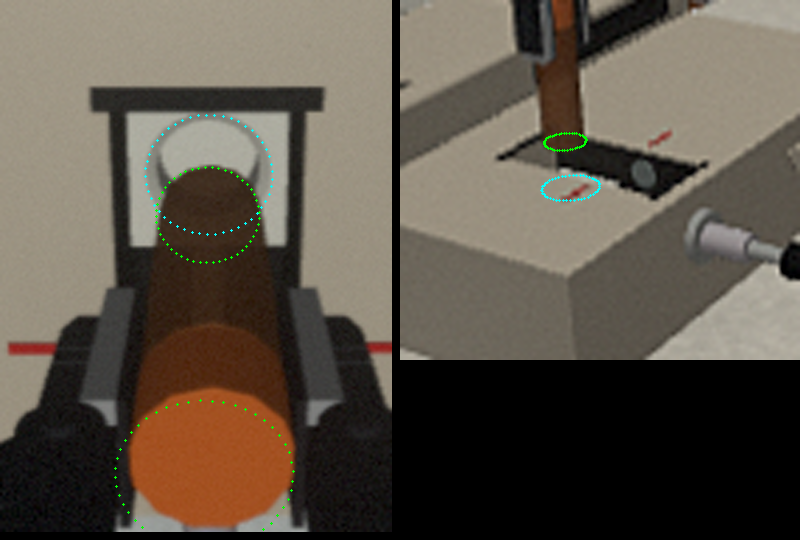

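```bash
python3 -m pendant '[[[0,0,-12,0,10],[0,0,-8,0,10],[0,0,-6,0,10],[0,0,-4,0,10],[0,0,0,0,10],[0,0,0,0,10]]]' && python3 -m pendant '[[[0,0,-4,0,10],[0,0,-4,0,10],[0,0,0,0,10]]]'
```

```text
time_s: 9.82
eef_pos: [0.6979, -0.0331, 0.1216]
eef_rot: [0.0, 0.999, 0.043, 0.0]
wrist_force: [-0.4, -0.8, -0.9]
opening: 0.274
time_s: 10.2
eef_pos: [0.6972, -0.0329, 0.1126]
eef_rot: [-0.0, 0.999, 0.043, -0.001]
wrist_force: [0.1, 0.3, -0.3]
opening: 0.277
```

```bash
python3 -m pendant '[[[0,0,-3,0,10],[0,0,0,0,10],[0,0,-3,0,10],[0,0,0,0,10]]]' && python3 -m pendant '[[[0,0,-2,0,10],[0,0,0,0,10],[0,0,0,0,10]]]'
```

```text
time_s: 10.7
eef_pos: [0.6974, -0.033, 0.1069]
eef_rot: [-0.0, 0.999, 0.043, -0.0]
wrist_force: [0.8, 0.6, -0.3]
opening: 0.278
time_s: 11.08
eef_pos: [0.6976, -0.0331, 0.1053]
eef_rot: [0.0, 0.999, 0.043, -0.0]
wrist_force: [0.1, -0.5, -0.8]
opening: 0.275
```

```bash
python3 -m pendant '[[[0,0,-2,0,10],[0,0,0,0,10],[0,0,0,0,10]]]' && python3 -m pendant '[[[0,0,-1,0,10],[0,0,0,0,10],[0,0,0,0,10]]]'
```

```text
time_s: 11.45
eef_pos: [0.6979, -0.0331, 0.1036]
eef_rot: [0.0, 0.999, 0.043, 0.0]
wrist_force: [0.4, 1.4, 1.4]
opening: 0.279
time_s: 11.82
eef_pos: [0.6981, -0.033, 0.1036]
eef_rot: [0.0, 0.999, 0.043, 0.001]
wrist_force: [-1.6, 0.2, 5.7]
opening: 0.278
```

```bash
python3 -m pendant '[[[0,0,0,0,35],[0,0,0,0,60],[0,0,0,0,60],[0,0,0,0,60],[0,0,25,0,60],[0,0,45,0,60],[0,0,45,0,60],[0,0,0,0,60]]]' && python3 -m pendant '[[[-50,-4,0,0,60],[-50,-4,0,0,60],[-50,-4,0,0,60],[-20,-1,0,0,60],[0,0,0,0,60],[0,0,0,0,60]]]'
python3 - <<'E'
from h import *
w=cam('wrist','w6.png');s=cam('side','s6.png');t=cam('top','t6.png')
find(w,'wrist','amber_mid');find(s,'side','amber_mid');find(t,'top','amber_mid')
find(w,'wrist','pull_knob');find(s,'side','pull_knob');find(w,'wrist','socket')
o=monitor.get_obs();P=np.array(o['eef_pos']);print(o['time_s'],P,o['eef_rot'],o['opening'],o['wrist_force'])
A=w['img'][:,60:480][...,::-1];B=cv2.resize(s['img'][150:250,170:300],None,fx=2.9,fy=2.9,interpolation=2)[...,::-1]
z=np.zeros((420,800,3),np.uint8);z[:,:420]=A;z[:290,422:799]=B;cv2.imwrite('pics/v6.png',z)
E
```

```text
time_s: 12.82
eef_pos: [0.7004, -0.0336, 0.2231]
eef_rot: [0.001, 0.999, 0.043, 0.005]
wrist_force: [-0.4, -0.3, 0.3]
opening: 0.701
time_s: 13.58
eef_pos: [0.5283, -0.0461, 0.2171]
eef_rot: [-0.0, 0.999, 0.043, 0.0]
wrist_force: [-0.0, -1.0, 0.3]
opening: 0.701
wrist amber_mid tip 0.78 [0.5488 0.1826 0.0342] [ 53. 153.]
side amber_mid tip 0.88 [0.5419 0.1828 0.0306] [206. 276.]
side amber_mid tip 0.85 [ 0.697  -0.0303  0.0892] [221. 188.]
side amber_mid tip 0.83 [0.5321 0.3602 0.0331] [130. 335.]
top amber_mid tip 0.5 [ 0.6927 -0.0296  0.0936] [296. 145.]
top amber_mid tip 0.4 [0.5325 0.3649 0.0352] [139. 210.]
top amber_mid tip 0.38 [0.5471 0.1873 0.0351] [209. 205.]
side pull_knob tip 0.67 [ 0.5291 -0.0449  0.0563] [282. 217.]
wrist socket tip 0.82 [ 0.6957 -0.0338  0.0464] [276.   3.]
14.025 [ 0.52776894 -0.04597609  0.21715131] [-3.14285979e-05  9.99064551e-01  4.32436229e-02 -1.00455438e-04] 0.7051067347263054 [-0.40458149 -0.30304137 -0.0127012 ]
```

View pics/v6.png

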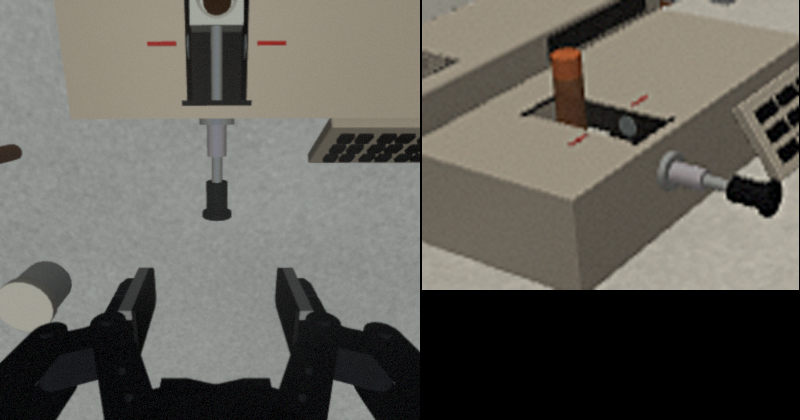

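```bash
python3 - <<'E'
from h import *
w=cam('wrist')
for uv in ((277,181),(277,211),(277,196),(277,122),(276,157)): print(uv,ray(w,uv,.058).round(4),ray(w,uv,.0685).round(4))
g=cv2.cvtColor(w['img'],cv2.COLOR_RGB2GRAY);print(g[175:222,277]);print(g[195,255:300])
E
```

```text
(277, 181) [ 0.5437 -0.0476  0.058 ] [ 0.5461 -0.0474  0.0685]
(277, 211) [ 0.5132 -0.0503  0.058 ] [ 0.5166 -0.05    0.0685]
(277, 196) [ 0.5287 -0.049   0.058 ] [ 0.5316 -0.0486  0.0685]
(277, 122) [ 0.5985 -0.0428  0.058 ] [ 0.599  -0.0427  0.0685]
(276, 157) [ 0.5667 -0.0446  0.058 ] [ 0.5683 -0.0445  0.0685]
[122 119 121 118 120 119 112  62  39  42  41  39  40  36  41  38  36  41
  38  38  40  40  40  43  41  35  37  39  39  35  39  37  41  35  36  39
  43  39  32  31  40  42  39  40  49  93 143]
[144 145 146 149 149 150 152 152 153 151 134  99  48  37  39  36  33  40
  40  41  37  40  40  42  38  40  35  39  34  37  37  46 100 147 147 150
 151 154 154 155 155 149 150 149 147]
```

The vial is seated: its centre measures z 0.089–0.094, against 0.0925 expected. The wrist view has the knob grip at about (277,196), which gives (0.529, -0.0485). That agrees with the layout, so I'll grip it.

```bash
python3 -m pendant '[[[1,-2,-40,0,60],[0,0,-50,0,60],[0,0,-50,0,60],[0,0,-30,0,60],[0,0,-10,0,60],[0,0,0,0,60],[0,0,0,0,60]]]' && python3 -m pendant '[[[0,0,0,0,5],[0,0,0,0,5],[0,0,0,0,5],[0,0,0,0,5],[0,0,0,0,5],[0,0,0,0,5]]]'
```

```text
time_s: 14.95
eef_pos: [0.53, -0.0484, 0.0389]
eef_rot: [0.0, 0.999, 0.043, 0.001]
wrist_force: [0.1, 0.7, -0.2]
opening: 0.703
time_s: 15.7
eef_pos: [0.5291, -0.0474, 0.0383]
eef_rot: [-0.0, 0.999, 0.043, 0.001]
wrist_force: [-1.4, 3.6, 6.6]
opening: 0.227
```

```bash
python3 -m pendant '[[[0,1,1,0,5],[-4,0,0,0,5],[-6,-1,0,0,5],[-6,0,0,0,5],[-6,-1,0,0,5],[-6,0,0,0,5],[0,0,0,0,5]]]' && python3 -m pendant '[[[-5,-1,0,0,5],[-4,0,0,0,5],[-2,0,0,0,5],[0,0,0,0,5],[0,0,0,0,5]]]'
python3 - <<'E'
from h import *
w=cam('wrist','w7.png');s=cam('side','s7.png');t=cam('top','t7.png')
find(s,'side','amber_mid',k=2);find(s,'side','pull_knob',k=2);find(w,'wrist','amber_mid',k=2);find(w,'wrist','socket',k=1)
o=monitor.get_obs();P=np.array(o['eef_pos']);print(o['time_s'],P,o['eef_rot'],o['opening'],o['wrist_force'])
A=w['img'][:330,100:460][...,::-1];B=cv2.resize(s['img'][150:260,180:320],None,fx=3.1,fy=3.1,interpolation=2)[...,::-1]
z=np.zeros((345,800,3),np.uint8);z[:330,:360]=A;z[:341,362:796]=B;cv2.imwrite('pics/v7.png',z)
E
```

```text
time_s: 16.58
eef_pos: [0.5009, -0.0498, 0.0384]
eef_rot: [0.001, 0.999, 0.043, 0.001]
wrist_force: [6.0, -3.2, -7.4]
opening: 0.222
time_s: 17.2
eef_pos: [0.4904, -0.0508, 0.0384]
eef_rot: [0.001, 0.999, 0.043, 0.001]
wrist_force: [6.6, -3.6, -7.6]
opening: 0.225
side amber_mid tip 0.86 [ 0.6588 -0.0352  0.0896] [234. 191.]
side amber_mid tip 0.83 [0.5302 0.3642 0.0322] [128. 338.]
side pull_knob tip 0.68 [ 0.4925 -0.0491  0.058 ] [297. 220.]
wrist socket tip 0.65 [ 0.4918 -0.049   0.0523] [269. 293.]
17.55 [ 0.49041025 -0.05074661  0.03840433] [6.12188843e-04 9.99074108e-01 4.30023507e-02 1.16167798e-03] 0.22544888222366774 [ 6.40586286 -3.82376244 -7.53551699]
```

View pics/v7.png

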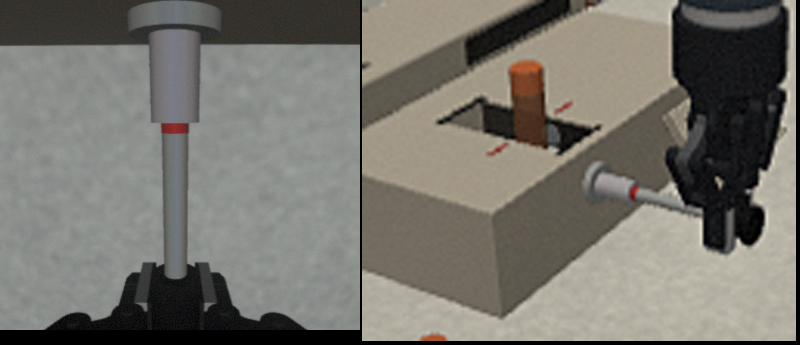

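```bash
python3 -m pendant '[[[-1,-0.5,-0.5,0,5],[0,0,0,0,5],[0,0,0,0,5],[0,0,0,0,5]]]'
python3 - <<'E'
from h import *
w=cam('wrist','w8.png');s=cam('side','s8.png')
h=cv2.cvtColor(w['img'],cv2.COLOR_RGB2HSV);m=((h[...,0]<8)|(h[...,0]>172))&(h[...,1]>120);m[:90]=0;m[170:]=0;m[:,:240]=0;m[:,:][:,310:]=0
ys,xs=np.where(m);u=np.median(xs);col=ys[np.abs(xs-u)<3];print(u,col.min(),col.max(),len(xs))
for z in (.0625,.058): print(ray(w,(u,col.min()),z).round(4),ray(w,(u,col.max()+1),z).round(4))
find(s,'side','amber_mid',k=3)
for t in ('green_mid','clear_mid','sample_cup','reagent_bottle'): find(s,'side',t,k=1)
o=monitor.get_obs();print(o['time_s'],o['eef_pos'],o['opening'],o['wrist_force'])
E
```

```text
time_s: 18.05
eef_pos: [0.4899, -0.0509, 0.0384]
eef_rot: [0.0, 0.999, 0.043, 0.002]
wrist_force: [6.8, -1.3, -5.0]
opening: 0.222
274.0 122 133 295
[ 0.5682 -0.0449  0.0625] [ 0.5641 -0.0453  0.0625]
[ 0.568  -0.0449  0.058 ] [ 0.5637 -0.0453  0.058 ]
side amber_mid tip 0.77 [ 0.6568 -0.037   0.0877] [235. 192.]
side amber_mid tip 0.77 [0.5435 0.183  0.0311] [206. 276.]
side amber_mid tip 0.59 [0.5313 0.3656 0.0331] [127. 338.]
side green_mid tip 0.64 [0.5824 0.2829 0.0553] [147. 286.]
side clear_mid tip 0.64 [0.4731 0.2711 0.0585] [196. 306.]
side sample_cup tip 0.3 [0.4726 0.2694 0.0575] [197. 306.]
side reagent_bottle tip 0.97 [ 0.4347 -0.3632 -0.0052] [376. 199.]
18.4 [ 0.48988338 -0.05083071  0.03838391] 0.22310328652479008 [ 6.4615728   0.3785809  -3.61861748]
```

```bash
python3 -m pendant '[[[-0.5,0,0,0,5],[0,0,0,0,5],[0,0,0,0,5],[0,0,0,0,5],[0,0,0,0,5],[0,0,0,0,5],[0,0,0,0,5],[0,0,0,0,5]]]'
python3 - <<'E'
from h import *
w=cam('wrist','w9.png')
h=cv2.cvtColor(w['img'],cv2.COLOR_RGB2HSV);m=((h[...,0]<8)|(h[...,0]>172))&(h[...,1]>120);m[:90]=0;m[170:]=0;m[:,:240]=0;m[:,310:]=0
ys,xs=np.where(m);u=np.median(xs);col=ys[np.abs(xs-u)<3];a,b=ray(w,(u,col.min()),.0625),ray(w,(u,col.max()+1),.0625);L=np.linalg.norm(a-b);print('band visible mm',L*1e3)
if .002<L<.008: print(order.hand_in())
E
```

```text
time_s: 19.4
eef_pos: [0.4894, -0.0509, 0.0384]
eef_rot: [0.0, 0.999, 0.043, 0.002]
wrist_force: [6.5, -1.2, -3.7]
opening: 0.225
band visible mm 4.855732141102391
the job is handed in; nothing more can be done
None
```

The amber standard is seated in the slide's socket, and the slide is held at the mark with the knob still gripped. I handed the job in at about 19.5 s of the 54 s.

**Vial:** I took the large amber vial from the middle hole of the rack, not one of the two small look-alikes on the bench. I lowered it until it touched the socket floor at 5.7 N and let go. Afterwards its centre measured 0.088–0.094 m high, against 0.0925 m expected, and it stood upright in the last pictures I viewed.

**Rod:** I drew it out about 39.8 mm, going by the gripper's travel. The wrist camera showed 4.9 mm of the 10 mm red band outside the tube mouth, so the mouth lies near the middle of the band. The pull was 6.5 N, close to the 7 N spring force given for the mark, and it held steady for a second without slipping.

**Checks that disagreed or were incomplete:**
- **Vial height:** the description says the vial stands 71 mm above the rack's top, but I measured about 63 mm. The touch height in the socket agreed with my measurement.
- **Other items:** the green and clear vials and the bottle read where they were at the start. The detector missed the sample cup in the last check because the only hit lay on the clear vial. Nothing in the moves came near the cup.

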